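# Gauge a setting bar and return it to its labelled slot

### The arm

A 6-joint arm with a two-finger parallel gripper is mounted at the origin on the work surface. World frame = base frame: x ahead of the robot, y to its left, z up, the work surface at z = 0. Lengths are in m, angles in rad, forces in N, time in s.
With the tool pointing down it reaches from about 0.3 to 0.875 m from the base axis. Payload 6.4 kg.
Tool frame: the origin (TCP) lies midway between the tips of the shut fingers; the grasp point (between the pads) lies 19 mm behind it; z points along the fingers, y is the line along which they close (so a half turn about z gives the same grasp; the last joint's range is limited). The gripper opens to 85 mm and grips with 20 to 120 N. Pads are 22 mm wide; open, the fingers measure 114 mm over their backs; the gripper's body (76 mm by 85 mm) begins 54 mm behind the grasp point. The pads swing forward as they close: fully open they stand 13 mm farther back than shut.
Start: joints at [0.981, 0.181, 1.607, -0, 1.354, -0.206], TCP at [0.215, 0.533, 0.231] pointing down, gripper open.
Joint ranges: [-2.99, 2.99], [-0.89, 2.07], [0.3, 2.58], [-1.14, 4.28], [0, 2.63], [-3.12, 3.12]. Speed limits (rad/s): [2.57, 2.57, 3.01, 3.14, 3.14, 3.14].

### API

Orientations are given as a unit quaternion [w, x, y, z].
In Python, from bench import get_obs, camera, hand_in gives the robot as it stands.
- The arm moves only by the tool carry_out, never from a script. Its argument "plan" is a list that holds one entry, the list of rows, each a list of 7 numbers: the shift along the world's x, y, z in m, then the turn, a rotation vector about the world's x, y, z in rad, then the opening, from 0 (shut) to 1 (fully open). In form: [[[x, y, z, rx, ry, rz, hand], ...]]. A call has exactly 5 rows; each row is the pose to reach, as a shift and turn from the pose commanded when the call began; what a row does not reach only later rows make up. A row lasts 1/12 s, in which the tool goes at most 41.7 mm and 7.16 degrees, less where a joint would pass 70% of its speed; a pose out of reach is approached as far as the arm can. A call with a gripper value outside its range is refused whole. The fingers move at their own pace and stop on an object; the grip force is fixed at half the most. Time passes only in rows, so rows that repeat a pose let the fingers close, or fill a call up. It gives the time, the measured TCP pose, the force, the opening and the grip force at its end, in the units of the state.
- get_obs(): the state, without advancing time (a new reading comes with each control period).
- camera(name): name is "scene" or "top" or "wrist"; returns a dict with "pixels" (384x512x3 uint8, red, green, blue), "z_map" (384x512 float32, m along the optical axis (not along the pixel's ray), 0 where there is no reading), "camera_matrix" (3x3 intrinsics, pixels), "cam_to_world" (4x4, takes a point from camera to world coordinates). Camera axes: x right, y up, looking along -z (the intrinsics and any distortion apply to the point x, -y, -z); pixel columns grow to the right and rows downward; lengths in m; the calibration is good to about 2 mm. A picture is of the moment at which its call begins.
- hand_in(): hands the job in; it is judged then, once.
The state is a dict: "time_s": time; "q": joint angles; "dq": joint speeds; "joint_efforts": joint torques, N m; "eef_pos": TCP position; "eef_rot": TCP orientation; "wrist_force": force on the tool from outside, world axes, zero at the start; "torque": the same for the moment, N m; "opening": opening from 0.0 (shut) to 1.0 (fully open); "grasp_force": force on a finger pad.
Only numpy, scipy, OpenCV 4.12 (cv2) and the standard library are available. Lean on these libraries where they do the work, as an engineer would, in place of code of your own. Each camera call takes 0.05 s, during which the arm holds its last target. There are 200 camera calls.

### The job

The blue setting bar lies under the foot of the bench height gauge. First press the gauge's black knob down until the sprung foot bears on the bar, hold it there for half a second and let it spring back up; then draw the bar out and lay it in the sloping slot with the blue label, lowering it along the slope right onto the slot's floor before letting go. Leave the red and yellow bars, the jar and the slide box where they are.

Things in the scene. Friction and masses are not known exactly. Their poses are not given: they have to be found in the camera images.
- blue_bar: blue setting bar, loose: 120 x 22 x 28 mm (its x, y, z), blue with an 18 mm bare steel section at each end, about 0.2 kg, same either way round. Origin at its centre. At the start it lies flat on the gauge's base, 15 mm above the bench, lengthwise along the gauge's x, one end under the gauge's foot and the other end free towards the gauge's -x.
- gauge: bench height gauge (fixed): dark base 210 x 80 x 15 mm (x, y, z); white post 28 x 40 mm at x = +87 mm, 115 mm high; from it a white arm 30 mm wide reaches to x = +16 mm, 93 to 115 mm above the bench; the foot slides through it at x = +35 mm, y = 0. Origin: centre of the base underside, on the bench; x towards the post, z up.
- gauge_tip (a point): foot of the gauge: steel disc of 18 mm diameter, 5 mm thick, on an 8 mm stem. This point: centre of its underside, 68 mm above the bench at rest (25 mm above the top of the bar lying on the base). z up.
- gauge_knob (a point): centre of the top face of the gauge's black press knob, a disc of 32 mm diameter and 10 mm thick on the stem straight above the foot; 160 mm above the bench at rest, moves down with the foot.
- gauge_foot (a joint): travel of the gauge's foot in m: 0 at rest (up), growing as it is pressed down, at most 0.042. The foot meets the top of the bar at 0.025. A spring pushes it back up with 2 N at rest and 4 N there; let go, it returns to 0 by itself.
- rack: fixed rack: aluminium plate 190 x 250 x 8 mm on the bench with three colour-labelled sloping slots side by side along its y, 80 mm apart, in any order of colours; they slope up towards its +x, 125 mm above the bench at the top. Origin: under its middle slot, on the bench; z up.
- blue_slot: blue slot: white tray with grey rims, sloping 33 degrees; blue label plate past its upper end, blue stripe on its floor. Origin: centre of its floor, 68 mm above the bench. x up the slope along the tray, y across, z square out of the floor. Inside 132 mm long (x), 27 mm wide (y); rims 6 mm thick, 8 mm high, on all four sides. Empty.
- red_slot: red slot: white tray with grey rims, sloping 33 degrees; red label plate past its upper end, red stripe on its floor. Origin: centre of its floor, 68 mm above the bench. x up the slope along the tray, y across, z square out of the floor. Inside 132 mm long (x), 27 mm wide (y); rims 6 mm thick, 8 mm high, on all four sides. Empty, not to be used.
- yellow_slot: yellow slot: white tray with grey rims, sloping 33 degrees; yellow label plate past its upper end, yellow stripe on its floor. Origin: centre of its floor, 68 mm above the bench. x up the slope along the tray, y across, z square out of the floor. Inside 132 mm long (x), 27 mm wide (y); rims 6 mm thick, 8 mm high, on all four sides. Holds the yellow bar.
- red_bar: red setting bar, loose: 120 x 22 x 28 mm (its x, y, z), red with an 18 mm bare steel section at each end, about 0.2 kg, same either way round. Origin at its centre. Bystander, lies flat on the bench.
- yellow_bar: yellow setting bar, loose: 120 x 22 x 28 mm (its x, y, z), yellow with an 18 mm bare steel section at each end, about 0.2 kg, same either way round. Origin at its centre. Bystander, lies in the yellow slot.
- jar: amber jar with black cap, 56 mm diameter, 85 mm high, bystander. Origin: centre of its underside.
- slide_box: closed green slide box 100 x 80 x 34 mm with a white seam and paper label, bystander. Origin: centre of its underside.
Things that resemble listed ones, but are neither listed nor needed, are in the scene too. Of the things that look like the blue_bar, the smaller one is meant.

How it is judged:
By the outcome, as a careful person would: the job done as asked, in the order asked, and still so for the second after the job is handed in, with the robot touching nothing.
It also fails if it takes over 51 s, if anything falls off the work surface, if the arm or the gripper's body presses on something with over 40 N, if the wrist force passes 120 N, or if a joint passes its speed limit or range.

## Working session

There is one attempt and no reset: what is moved stays moved. The work goes in short steps, Python scripts to look and compute and a tool call to move; the robot and the scene stay as the last step left them, time stands still between calls to the robot, and variables do not carry over. Pictures are saved under pics/ and viewed, at most 10 in all, crops included, and the job is handed in when it is done.

Besides the shell and the picture viewer there is one more tool, called in YAML: its name, and indented under it one key for each argument. carry_out: Moves the arm, as the interface text tells. Its arguments: {"type":"object","properties":{"plan":{"type":"array","items":{"type":"array","items":{"type":"array","items":{"type":"number"}}}}},"required":["plan"]}

```bash
mkdir -p pics; cat > h.py <<'E'
import numpy as np,cv2
from bench import get_obs,camera,hand_in
def shot(n,f):
    c=camera(n); cv2.imwrite('pics/'+f+'.png',c['pixels'][:,:,::-1]); np.savez('pics/'+f+'.npz',**c); return c
def pts(c):
    K=c['camera_matrix'];z=c['z_map'];v,u=np.mgrid[:384,:512]
    X=(u-K[0,2])/K[0,0]*z;Y=(v-K[1,2])/K[1,1]*z
    P=np.stack([X,-Y,-z,np.ones_like(z)],-1)@np.array(c['cam_to_world']).T
    return P[...,:3]
E
python3 - <<'E'
from h import *
for n in('scene','top'):
    c=shot(n,n+'0');print(c.keys(),c['camera_matrix'].tolist(),c['cam_to_world'])
print(get_obs())
E
```

```text
dict_keys(['pixels', 'z_map', 'camera_matrix', 'cam_to_world']) [[490.5863347019598, 0.0, 256.01819368728195], [0.0, 490.5863347019598, 194.22149286279367], [0.0, 0.0, 1.0]] [[-0.29484599 -0.57141719  0.76586437  1.485232  ]
 [ 0.95544921 -0.16496458  0.24475191  0.3554218 ]
 [-0.01351495  0.80390863  0.59459925  0.83049997]
 [ 0.          0.          0.          1.        ]]
dict_keys(['pixels', 'z_map', 'camera_matrix', 'cam_to_world']) [[488.54066659784286, 0.0, 261.39642417760837], [0.0, 488.54066659784286, 188.6689144710604], [0.0, 0.0, 1.0]] [[ 0.01526344  0.99805111 -0.06050628  0.50644894]
 [-0.99986442  0.01486132 -0.00709048  0.05929432]
 [-0.00617746  0.0606063   0.99814263  1.43077224]
 [ 0.          0.          0.          1.        ]]
{'time_s': 0.1, 'q': array([ 9.80718237e-01,  1.81458731e-01,  1.60788473e+00,  1.41606814e-05,
        1.35378913e+00, -2.06297168e-01]), 'dq': array([-0.00155546, -0.00042655, -0.00318312,  0.00038229,  0.0001627 ,
        0.00019551]), 'joint_efforts': array([ 3.58044972e-04, -4.45875621e+01, -3.52241600e+01, -3.01273703e-04,
        4.14540074e-03, -2.20286313e-05]), 'eef_pos': array([0.21500212, 0.53277368, 0.23049   ]), 'eef_rot': array([-3.04924886e-04,  1.90716442e-01,  9.81644867e-01, -7.07046271e-04]), 'wrist_force': array([ 0.63823414,  0.14644341, -0.33630442]), 'torque': array([-0.00845096,  0.01449599, -0.05969371]), 'grasp_force': 0.0, 'opening': 1.0002264765481226}
```

View pics/scene0.png

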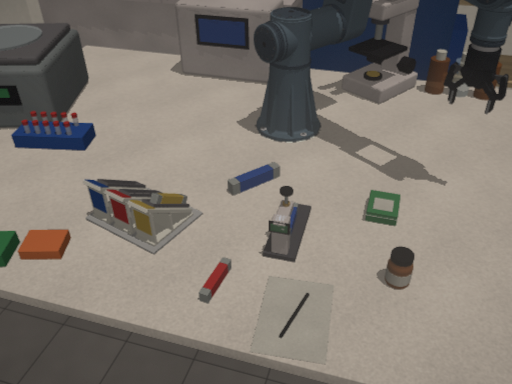

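View pics/top0.png

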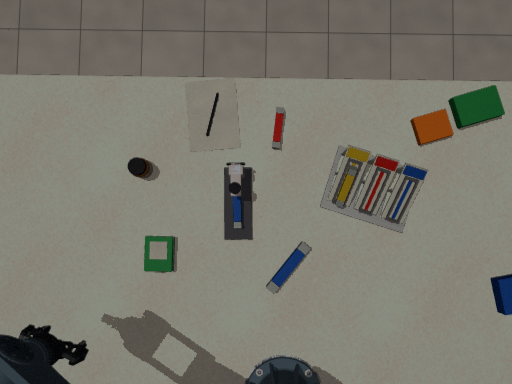

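The scene view shows the gauge at about (290,225), and the rack at (145,210) with yellow nearest. In the top view the gauge is at (238,200) with the blue bar at (238,210). The larger blue decoy is at (290,267) and the blue slot at (407,195), on the right of the rack.

```bash
cat > m.py <<'E'
from h import *
def rect(P,t):
    (cx,cy),(w,h),a=cv2.minAreaRect(P[:,:2].astype(np.float32)*1000)
    if w<h: w,h,a=h,w,a+90
    print(t,len(P),'c',round(cx,1),round(cy,1),'size',round(w,1),round(h,1),'ang',round((a+90)%180-90,2),'zmed',round(np.median(P[:,2])*1000,1))
for n in('top','scene'):
    c=dict(np.load('pics/%s0.npz'%n));P=pts(c);im=c['pixels'].astype(int);ok=c['z_map']>0
    hsv=cv2.cvtColor(c['pixels'],cv2.COLOR_RGB2HSV).astype(int);H,S,V=hsv[...,0],hsv[...,1],hsv[...,2]
    x,y,z=P[...,0],P[...,1],P[...,2]
    print(n,'bench z',np.median(z[ok&(abs(x-.5)<.3)&(abs(y-.05)<.4)]))
    blue=ok&(H>105)&(H<130)&(S>120)&(V>50)
    rg=(x>.3)&(x<.65)&(abs(y-.12)<.06)
    G=rg&(z<.025)&(V<100)&(z>.009)&ok
    rect(P[G],'base')
    B=blue&rg&(z>.03)&(z<.055); rect(P[B],'bluebar')
    k=rg&(z>.15)&(z<.17)&(V<80)&ok; rect(P[k],'knob')
    a=rg&(z>.1)&(z<.13)&ok; rect(P[a],'arm')
    R=(x>.3)&(x<.7)&(y<-.1)&(y>-.42)&(z>.004)&(z<.013)&ok;rect(P[R],'plate')
    R=(x>.3)&(x<.7)&(y<-.1)&(y>-.42)&(z>.004)&ok;rect(P[R],'rack all')
    for nm,m in(('blue',blue),('red',ok&((H<8)|(H>172))&(S>120)&(V>50)),('yel',ok&(H>18)&(H<32)&(S>120)&(V>50))):
        m=m&(x>.3)&(x<.7)&(y<-.1)&(y>-.42)
        lab=m&(z>.11);fl=m&(z<.108)
        for t,q in(('label',lab),('stripe',fl)):
            if q.sum()>5:
                rect(P[q],nm+t); Q=P[q]; A=np.c_[Q[:,:2]-Q[:,:2].mean(0),np.ones(len(Q))];s=np.linalg.lstsq(A,Q[:,2],rcond=None)[0];print('  mean',Q.mean(0).round(4),'slope',s[:2].round(3),'deg',np.degrees(np.arctan(np.hypot(*s[:2]))).round(1),'dir',np.degrees(np.arctan2(s[1],s[0])).round(1))
    for nm,q in(('decoy',blue&(abs(y)<.06)&(x<.5)&(x>.25)&(z>.015)),):rect(P[q],nm)
E
python3 m.py
python3 -c "
import cv2
i=cv2.imread('pics/top0.png')[130:250,205:440];cv2.imwrite('pics/crop.png',cv2.resize(i,None,fx=3.4,fy=3.4,interpolation=2))"
```

```text
top bench z 0.0009529891514890032
base 1289 c 548.7 138.2 size 200.7 79.1 ang 0.98 zmed 15.1
bluebar 190 c 533.1 139.0 size 71.0 20.5 ang 1.58 zmed 42.9
knob 114 c 585.6 138.5 size 28.9 28.9 ang -89.76 zmed 159.8
arm 286 c 608.9 140.4 size 81.7 38.8 ang 1.51 zmed 114.3
plate 2105 c 500.0 -260.1 size 399.1 318.9 ang -0.14 zmed 6.5
rack all 6766 c 500.0 -260.1 size 399.1 318.9 ang -0.14 zmed 55.8
bluelabel 190 c 636.2 -343.0 size 57.3 23.1 ang 71.6 zmed 118.8
  mean [ 0.6368 -0.3426  0.1187] slope [ 0.567 -0.178] deg 30.7 dir -17.4
bluestripe 122 c 571.4 -333.9 size 122.8 50.3 ang -5.86 zmed 68.8
  mean [ 0.5671 -0.3215  0.0695] slope [ 0.661 -0.048] deg 33.5 dir -4.1
redlabel 203 c 660.5 -266.4 size 58.8 25.3 ang 71.24 zmed 119.5
  mean [ 0.6605 -0.266   0.1194] slope [ 0.616 -0.186] deg 32.7 dir -16.8
redstripe 152 c 594.3 -250.4 size 119.4 34.0 ang -7.88 zmed 69.5
  mean [ 0.5911 -0.2452  0.0702] slope [ 0.649 -0.115] deg 33.4 dir -10.1
yellabel 201 c 659.0 -181.9 size 74.8 58.2 ang -17.58 zmed 118.9
  mean [ 0.6819 -0.1893  0.1191] slope [ 0.241 -0.075] deg 14.2 dir -17.3
yelstripe
[... 772 characters left out ...]
 72.61 zmed 71.2
  mean [ 0.6456 -0.3428  0.0713] slope [ 1.124 -0.36 ] deg 49.7 dir -17.8
redlabel 58 c 659.7 -264.7 size 52.2 26.6 ang 74.48 zmed 120.0
  mean [ 0.6596 -0.2628  0.1203] slope [ 0.626 -0.186] deg 33.2 dir -16.5
redstripe 225 c 669.8 -265.9 size 53.7 6.7 ang 72.36 zmed 72.0
  mean [ 0.669  -0.2658  0.0716] slope [ 2.691 -0.784] deg 70.4 dir -16.2
yellabel 64 c 669.6 -173.8 size 77.3 48.5 ang -45.7 zmed 120.8
  mean [ 0.681  -0.1869  0.1203] slope [ 0.278 -0.099] deg 16.4 dir -19.6
yelstripe 405 c 626.8 -176.2 size 140.3 48.4 ang -12.88 zmed 78.2
  mean [ 0.6533 -0.1738  0.0767] slope [-0.069  0.086] deg 6.3 dir 128.8
decoy 205 c 368.3 -7.2 size 111.6 33.4 ang -38.29 zmed 40.1
```

View pics/crop.png

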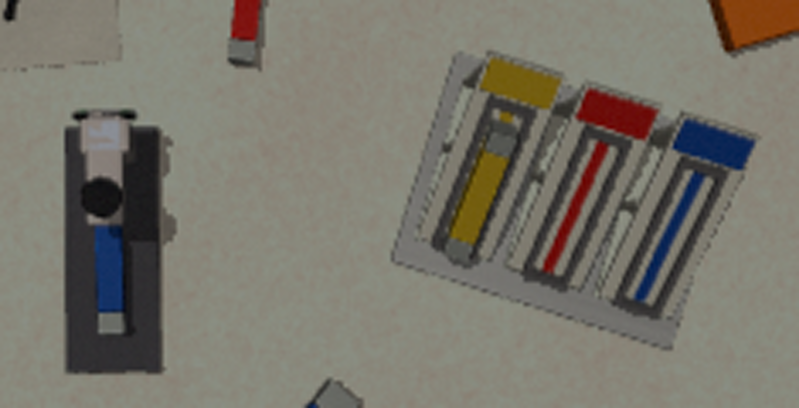

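The crop confirms the order: yellow on the left (holding its bar), red in the middle and blue on the right, empty. The knob is at about (0.586, 0.140) and the free end of the bar at about x=0.48. I'll move to above the knob with the fingers shut.

carry_out:
  plan:
    - [[0.025,-0.026,0,0,0,0.03,0],[0.05,-0.052,0,0,0,0.06,0],[0.075,-0.079,0,0,0,0.085,0],[0.1,-0.105,0,0,0,0.11,0],[0.124,-0.131,0,0,0,0.137,0]]

```text
time_s: 0.52
eef_pos: [0.3399, 0.4007, 0.2309]
eef_rot: [-0.0, 0.122, 0.992, -0.0]
wrist_force: [1.0, 0.2, -0.5]
opening: 0.303
grasp_force: 0.0
```

carry_out:
  plan:
    - [[0.025,-0.026,0,0,0,0.03,0],[0.05,-0.052,0,0,0,0.06,0],[0.075,-0.079,0,0,0,0.085,0],[0.1,-0.105,0,0,0,0.11,0],[0.124,-0.131,0,0,0,0.137,0]]

```text
time_s: 0.93
eef_pos: [0.4641, 0.2696, 0.231]
eef_rot: [-0.0, 0.054, 0.999, -0.0]
wrist_force: [0.3, 0.6, 0.3]
opening: 0.0
grasp_force: 0.0
```

carry_out:
  plan:
    - [[0.025,-0.026,0,0,0,0.03,0],[0.05,-0.052,0,0,0,0.06,0],[0.075,-0.079,0,0,0,0.085,0],[0.1,-0.105,0,0,0,0.11,0],[0.123,-0.131,0,0,0,0.137,0]]

```text
time_s: 1.35
eef_pos: [0.5872, 0.1385, 0.2308]
eef_rot: [-0.0, -0.014, 1.0, 0.0]
wrist_force: [0.2, 0.6, -0.1]
opening: -0.0
grasp_force: 0.0
```

```bash
cat > slot.py <<'E'
from h import *
import sys
yaw=np.radians(-17.2);t=np.radians(33)
d=np.array([np.cos(yaw),np.sin(yaw),0]);ys=np.array([-np.sin(yaw),np.cos(yaw),0])
xs=np.cos(t)*d+np.array([0,0,np.sin(t)]);zs=np.cross(xs,ys)
O=np.array([.571,-.321,.068])
def ana(f):
    c=dict(np.load('pics/%s.npz'%f));P=pts(c);ok=c['z_map']>0
    L=(P-O)@np.stack([xs,ys,zs],1)*1000
    q=ok&(abs(L[...,1])<35)&(abs(L[...,0])<110)&(abs(L[...,2])<25)
    hsv=cv2.cvtColor(c['pixels'],cv2.COLOR_RGB2HSV).astype(int)
    b=q&(hsv[...,0]>105)&(hsv[...,0]<130)&(hsv[...,1]>110)&(L[...,0]<75)
    l=L[b];p=np.polyfit(l[:,0],l[:,1],1)
    print(f,'stripe n',len(l),'x',np.percentile(l[:,0],[1,99]).round(1),'y med',np.median(l[:,1]).round(1),'yawfix deg',np.degrees(np.arctan(p[0])).round(2),'z',np.median(l[:,2]).round(1),'pitch',np.degrees(np.arctan(np.polyfit(l[:,0],l[:,2],1)[0])).round(2))
    s=q&(hsv[...,1]<70)&(hsv[...,2]<135)&(L[...,2]>3)&(L[...,2]<14)&(abs(L[...,0])<85)&(abs(L[...,1])<28)
    l=L[s];print(' dark rim n',len(l),'x',np.percentile(l[:,0],[2,98]).round(1),'y',np.percentile(l[:,1],[2,98]).round(1),'z',np.median(l[:,2]).round(1))
    lab=q&(hsv[...,0]>105)&(hsv[...,0]<130)&(hsv[...,1]>110)&(L[...,0]>76);l=L[lab]
    if len(l):print(' label x',np.percentile(l[:,0],[2,98]).round(1),'y',np.percentile(l[:,1],[2,98]).round(1))
if __name__=='__main__':
    for f in sys.argv[1:]:ana(f)
E
python3 slot.py top0 scene0
python3 - <<'E'
from h import *
c=shot('scene','scene1')
c=shot('wrist','w1');P=pts(c);ok=c['z_map']>0
k=ok&(P[...,2]>.15)&(P[...,2]<.17);Q=P[k]
if len(Q): print(len(Q),cv2.minEnclosingCircle(Q[:,:2].astype(np.float32)),Q.mean(0))
i=cv2.imread('pics/scene1.png')[100:280,210:370];j=cv2.resize(i,(512,576),interpolation=2);k=cv2.imread('pics/w1.png')
k=cv2.resize(k,(288*4//3-96,216+0));o=np.zeros((576,800,3),np.uint8);o[:,:512]=j;o[:216,512:]=k;cv2.imwrite('pics/v1.png',o)
E
```

```text
top0 stripe n 161 x [-66.8  74.8] y med -1.1 yawfix deg 1.09 z 3.2 pitch 0.2
 dark rim n 538 x [-72.9  68.1] y [-26.7  26.7] z 6.8
 label x [76.6 98.7] y [-28.5  25.9]
scene0 stripe n 5 x [73.6 75. ] y med 3.4 yawfix deg -82.41 z 6.8 pitch -86.21
 dark rim n 320 x [-74.   68.5] y [-17.8  26.9] z 9.7
 label x [76.3 97.3] y [-23.  27.]
1143 ((0.5843583941459656, 0.14122849702835083), 0.016002027317881584) [0.58313203 0.14104507 0.15838082]
```

View pics/v1.png

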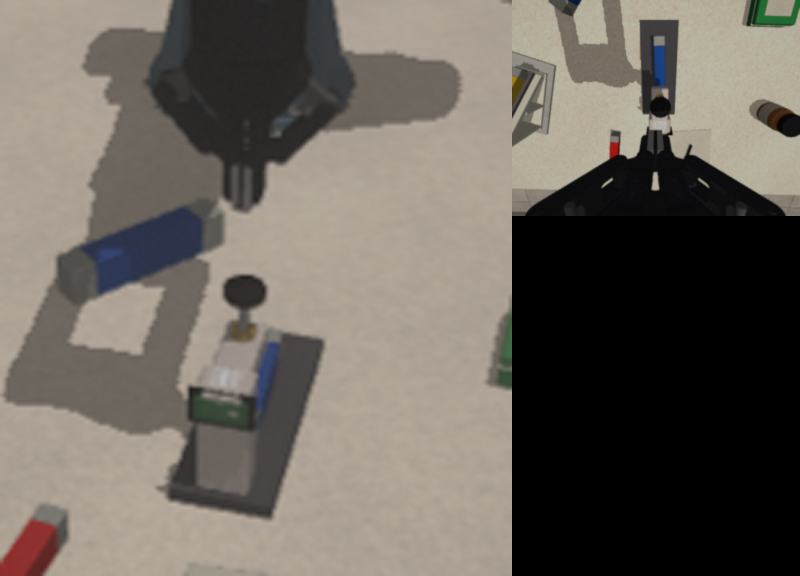

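The wrist view shows the fingers above the knob, with the gauge and bar clear. I'll lower onto the knob.

carry_out:
  plan:
    - [[-0.002,0.0015,-0.02,0,0,0,0],[-0.002,0.0015,-0.04,0,0,0,0],[-0.002,0.0015,-0.055,0,0,0,0],[-0.002,0.0015,-0.062,0,0,0,0],[-0.002,0.0015,-0.068,0,0,0,0]]

```text
time_s: 1.87
eef_pos: [0.5833, 0.1421, 0.162]
eef_rot: [-0.001, -0.014, 1.0, 0.0]
wrist_force: [-0.0, -0.4, 0.0]
opening: 0.003
grasp_force: 0.0
```

carry_out:
  plan:
    - [[0,0,-0.007,0,0,0,0],[0,0,-0.013,0,0,0,0],[0,0,-0.017,0,0,0,0],[0,0,-0.02,0,0,0,0],[0,0,-0.022,0,0,0,0]]

```text
time_s: 2.28
eef_pos: [0.5845, 0.142, 0.1416]
eef_rot: [0.0, -0.014, 1.0, 0.0]
wrist_force: [-1.4, -0.2, 2.7]
opening: -0.001
grasp_force: 1.5
```

carry_out:
  plan:
    - [[0,0,-0.002,0,0,0,0],[0,0,-0.004,0,0,0,0],[0,0,-0.005,0,0,0,0],[0,0,-0.006,0,0,0,0],[0,0,-0.007,0,0,0,0]]

```text
time_s: 2.7
eef_pos: [0.5847, 0.1419, 0.135]
eef_rot: [0.0, -0.014, 1.0, 0.0]
wrist_force: [-4.6, 1.8, 12.2]
opening: 0.006
grasp_force: 6.4
```

The force rose to 12 N, so the foot is bearing on the bar. Holding.

carry_out:
  plan:
    - [[0,0,0,0,0,0,0],[0,0,0,0,0,0,0],[0,0,0,0,0,0,0],[0,0,0,0,0,0,0],[0,0,0,0,0,0,0]]

```text
time_s: 3.12
eef_pos: [0.5846, 0.1419, 0.135]
eef_rot: [0.0, -0.014, 1.0, 0.0]
wrist_force: [-2.2, 1.9, 7.0]
opening: -0.003
grasp_force: 3.3
```

carry_out:
  plan:
    - [[0,0,0,0,0,0,0],[0,0,0,0,0,0,0],[0,0,0,0,0,0,0],[0,0,0,0,0,0,0],[0,0,0,0,0,0,0]]

```text
time_s: 3.53
eef_pos: [0.5846, 0.1419, 0.1351]
eef_rot: [0.0, -0.014, 1.0, 0.0]
wrist_force: [-1.7, 2.3, 6.7]
opening: 0.001
grasp_force: 3.3
```

carry_out:
  plan:
    - [[0,0,-0.001,0,0,0,0],[0,0,-0.001,0,0,0,0],[0,0,-0.001,0,0,0,0],[0,0,-0.001,0,0,0,0],[0,0,-0.001,0,0,0,0]]

```text
time_s: 3.95
eef_pos: [0.5847, 0.1419, 0.135]
eef_rot: [0.001, -0.014, 1.0, 0.0]
wrist_force: [-5.4, 2.5, 11.7]
opening: -0.002
grasp_force: 6.1
```

carry_out:
  plan:
    - [[0,0,0,0,0,0,0],[0,0,0,0,0,0,0],[0,0,0,0,0,0,0],[0,0,0,0,0,0,0],[0,0,0,0,0,0,0]]

```text
time_s: 4.37
eef_pos: [0.5847, 0.1419, 0.135]
eef_rot: [0.001, -0.014, 1.0, 0.0]
wrist_force: [-5.6, 3.5, 11.9]
opening: -0.001
grasp_force: 6.1
```

carry_out:
  plan:
    - [[0,0,0.01,0,0,0,0],[0,0,0.025,0,0,0,0],[0,0,0.045,0,0,0,0],[0,0,0.065,0,0,0,0],[0,0,0.085,0,0,0,0]]

```text
time_s: 4.78
eef_pos: [0.5841, 0.1411, 0.2189]
eef_rot: [-0.0, -0.013, 1.0, -0.0]
wrist_force: [-0.3, 0.1, 0.1]
opening: -0.002
grasp_force: 0.0
```

carry_out:
  plan:
    - [[-0.02,0,0,0,0,0,0.5],[-0.04,0,0,0,0,0,0.6],[-0.06,0,0,0,0,0,0.6],[-0.08,0,0,0,0,0,0.6],[-0.082,0,0,0,0,0,0.6]]

```text
time_s: 5.2
eef_pos: [0.4995, 0.1415, 0.2179]
eef_rot: [-0.001, -0.014, 1.0, -0.0]
wrist_force: [0.9, 0.5, -0.2]
opening: 0.6
grasp_force: 0.0
```

```bash
python3 - <<'E'
from h import *
c=shot('wrist','w2');t=shot('top','t2');s=shot('scene','s2')
print(get_obs()['eef_pos'],get_obs()['opening'],c['cam_to_world'][:3,3])
for c in(c,t,s):
    P=pts(c);ok=c['z_map']>0;x,y,z=np.moveaxis(P,-1,0)
    r=ok&(x>.4)&(x<.68)&(abs(y-.14)<.07)
    def rect(m,n):
        Q=P[m]
        if len(Q)<5:return
        a=cv2.minAreaRect(Q[:,:2].astype(np.float32)*1000);print(n,len(Q),np.round(a[0],1),np.round(a[1],1),round(a[2],2),np.median(Q[:,2]).round(4), 'x',Q[:,0].min().round(4),Q[:,0].max().round(4))
    rect(r&(z>.032)&(z<.055)&(x<.57)&(abs(y-.14)<.03),'bar')
    rect(r&(z>.008)&(z<.022),'base'); rect(r&(z>.15)&(z<.17)&(abs(x-.585)<.03),'knob')
a=cv2.imread('pics/w2.png');cv2.imwrite('pics/w2v.png',a)
E
python3 slot.py t2 w2
```

```text
[0.5029283  0.14139236 0.21864763] 0.6000318665196378 [0.41602923 0.13989438 0.3594485 ]
bar 1333 [524.  140.5] [92.5 22. ] 3.17 0.0417 x 0.4776 0.5699
base 6382 [549.  140.4] [208.7  80.2] 1.42 0.0138 x 0.4444 0.6542
knob 981 [583.7 141.2] [30.9 30.7] 65.12 0.1587 x 0.568 0.5992
bar 8 [568.6 139.7] [ 0.3 19.8] 1.17 0.0423 x 0.5685 0.5689
base 403 [537.5 143.2] [131.1 273. ] 89.37 0.015 x 0.4003 0.6735
knob 116 [585.7 138.5] [29.  28.7] 1.22 0.16 x 0.5711 0.6003
bar 102 [524.2 148.8] [91.2 11.7] 5.5 0.0434 x 0.4786 0.5693
base 846 [550.1 141.8] [215.8  80.5] 1.38 0.0159 x 0.4416 0.6583
knob 122 [586.7 143.5] [30.3 32.3] 61.37 0.1605 x 0.5701 0.605
t2 stripe n 153 x [-68.1  74.7] y med -1.2 yawfix deg 0.76 z 3.8 pitch 0.38
 dark rim n 463 x [-73.2  69.1] y [-26.8  24.3] z 8.0
 label x [76.4 98.6] y [-29.   25.8]Traceback (most recent call last):
  File "slot.py", line 20, in <module>
    for f in sys.argv[1:]:ana(f)
                          ~~~^^^
  File "slot.py", line 13, in ana
    l=L[b];p=np.polyfit(l[:,0],l[:,1],1)
             ~~~~~~~~~~^^^^^^^^^^^^^^^^^
    raise TypeError("expected non-empty vector for x")
TypeError: expected non-empty vector for x
```

View pics/w2.png

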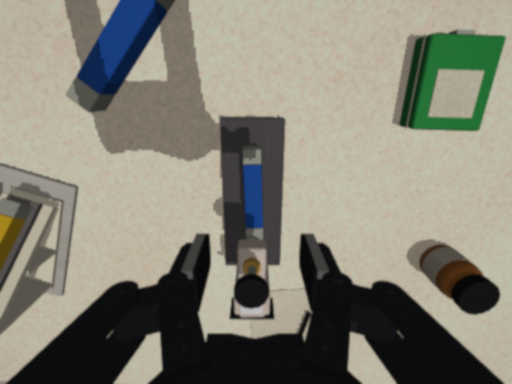

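The wrist view shows the bar at (253,190), with its free end at (252,150) (x=0.478), and the foot sprung back up. The gauge arm starts at x≈0.565. I'll grasp at x≈0.508.

carry_out:
  plan:
    - [[0.001,0,-0.035,0,0,0.005,0.6],[0.002,-0.001,-0.07,0,0,0.01,0.6],[0.004,-0.001,-0.1,0,0,0.015,0.6],[0.005,-0.002,-0.125,0,0,0.02,0.6],[0.005,-0.002,-0.14,0,0,0.025,0.6]]

```text
time_s: 5.77
eef_pos: [0.5068, 0.1391, 0.075]
eef_rot: [-0.002, -0.026, 1.0, -0.0]
wrist_force: [0.4, 0.7, 0.5]
opening: 0.596
grasp_force: 0.0
```

carry_out:
  plan:
    - [[0,0,-0.02,0,0,0,0.6],[0,0,-0.035,0,0,0,0.6],[0,0,-0.047,0,0,0,0.6],[0,0,-0.054,0,0,0,0.6],[0,0,-0.054,0,0,0,0.6]]

```text
time_s: 6.18
eef_pos: [0.5067, 0.1394, 0.0227]
eef_rot: [-0.001, -0.026, 1.0, -0.0]
wrist_force: [-0.5, -0.2, -0.3]
opening: 0.6
grasp_force: 0.0
```

carry_out:
  plan:
    - [[0,0,0,0,0,0,0.4],[0,0,0,0,0,0,0.3],[0,0,0,0,0,0,0.2],[0,0,0,0,0,0,0],[0,0,0,0,0,0,0]]

```text
time_s: 6.6
eef_pos: [0.5084, 0.1398, 0.0255]
eef_rot: [0.001, -0.026, 1.0, -0.0]
wrist_force: [0.4, -0.1, 5.9]
opening: 0.242
grasp_force: 60.7
```

carry_out:
  plan:
    - [[0,0,0,0,0,0,0],[0,0,0.001,0,0,0,0],[0,0,0.002,0,0,0,0],[0,0,0.003,0,0,0,0],[0,0,0.004,0,0,0,0]]

```text
time_s: 7.02
eef_pos: [0.5068, 0.1397, 0.0281]
eef_rot: [-0.0, -0.026, 1.0, -0.0]
wrist_force: [0.6, -0.4, -1.2]
opening: 0.24
grasp_force: 60.0
```

carry_out:
  plan:
    - [[-0.02,-0.0005,0,0,0,0,0],[-0.045,-0.001,0,0,0,0,0],[-0.07,-0.002,0,0,0,0,0],[-0.095,-0.0025,0,0,0,0,0],[-0.12,-0.003,0,0,0,0,0]]

```text
time_s: 7.43
eef_pos: [0.3858, 0.1366, 0.028]
eef_rot: [-0.0, -0.026, 1.0, -0.0]
wrist_force: [0.7, 0.0, -1.1]
opening: 0.241
grasp_force: 59.9
```

carry_out:
  plan:
    - [[0,0,0.03,0,0,0,0],[0,0,0.07,0,0,0,0],[0,0,0.11,0,0,0,0],[0,0,0.15,0,0,0,0],[0,0,0.18,0,0,0,0]]

```text
time_s: 7.85
eef_pos: [0.3877, 0.1368, 0.2117]
eef_rot: [0.002, -0.026, 1.0, 0.0]
wrist_force: [1.6, 0.1, -1.4]
opening: 0.24
grasp_force: 59.9
```

The bar is out and held. I'll carry it towards the blue slot, turning it to the rack's yaw and then tilting it to the slope.

carry_out:
  plan:
    - [[0.006,-0.035,0.002,0,0,-0.035,0],[0.012,-0.07,0.004,0,0,-0.07,0],[0.02,-0.105,0.006,0,0,-0.105,0],[0.026,-0.14,0.008,0,0,-0.14,0],[0.032,-0.175,0.01,0,0,-0.175,0]]

```text
time_s: 8.27
eef_pos: [0.4191, -0.0398, 0.2185]
eef_rot: [0.0, 0.062, 0.998, -0.0]
wrist_force: [1.0, 0.3, -1.8]
opening: 0.241
grasp_force: 59.9
```

carry_out:
  plan:
    - [[0.006,-0.035,0,0,0,-0.035,0],[0.012,-0.07,0,0,0,-0.07,0],[0.02,-0.105,0,0,0,-0.105,0],[0.026,-0.14,0,0,0,-0.14,0],[0.032,-0.175,0,0,0,-0.174,0]]

```text
time_s: 8.68
eef_pos: [0.451, -0.215, 0.218]
eef_rot: [-0.0, 0.149, 0.989, 0.0]
wrist_force: [1.0, 0.5, -2.3]
opening: 0.241
grasp_force: 59.9
```

carry_out:
  plan:
    - [[0.005,-0.016,0,-0.034,-0.11,0,0],[0.01,-0.032,0,-0.068,-0.22,0,0],[0.015,-0.048,0,-0.102,-0.33,0,0],[0.02,-0.064,0,-0.136,-0.44,0,0],[0.024,-0.08,0,-0.17,-0.55,0,0]]

```text
time_s: 9.1
eef_pos: [0.4751, -0.2943, 0.2189]
eef_rot: [0.283, 0.142, 0.948, -0.044]
wrist_force: [1.5, 1.3, -2.2]
opening: 0.245
grasp_force: 60.0
```

```bash
python3 - <<'E'
from h import *
from scipy.spatial.transform import Rotation as R
for n,f in(('wrist','w3'),('scene','s3'),('top','t3')):shot(n,f)
o=get_obs();print(o['eef_pos'],R.from_quat(np.roll(o['eef_rot'],-1)).as_matrix().round(4).tolist(),o['time_s'],o['wrist_force'])
a=cv2.imread('pics/w3.png');b=cv2.resize(cv2.imread('pics/s3.png')[90:270,40:280],(288,216),interpolation=2);v=np.zeros((384,800,3),np.uint8);v[:,:512]=a;v[:216,512:]=b;cv2.imwrite('pics/v3.png',v)
E
python3 slot.py t3; python3 slot.py w3
```

```text
[ 0.47326612 -0.29305246  0.21657529] [[-0.8032, 0.2963, 0.5169], [0.2496, 0.9551, -0.1595], [-0.5409, 0.0009, -0.8411]] 9.25 [-0.17088068  0.31561288 -2.00026752]
t3 stripe n 151 x [-67.7  74.4] y med -1.6 yawfix deg 0.21 z 3.4 pitch 0.27
 dark rim n 539 x [-73.5  68.9] y [-26.8  27. ] z 7.4
 label x [76.4 98.3] y [-28.4  25.5]
w3 stripe n 585 x [-69.2  70.8] y med 0.3 yawfix deg 2.21 z 3.0 pitch 0.11
 dark rim n 990 x [-77.9  23.1] y [-19.   18.3] z 10.4
 label x [76.4 82.7] y [26.3 27.8]
```

View pics/v3.png

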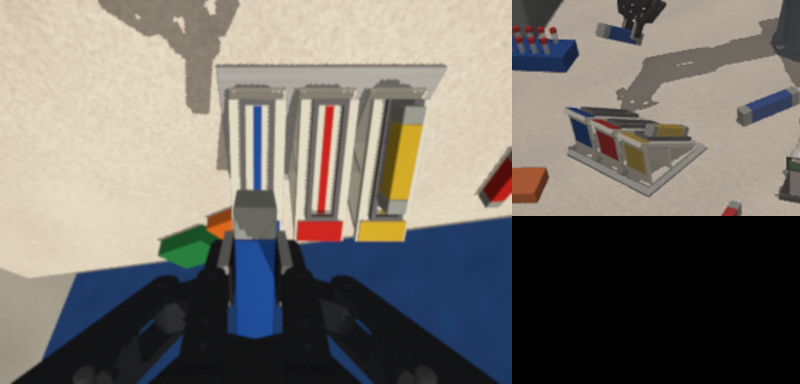

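The wrist view shows the bar held, with its steel end at (256,215). The blue slot lies ahead with its stripe at (257,140), and red and yellow are undisturbed. I'll measure bar and slot in the same camera.

```bash
cat > rel.py <<'E'
from slot import *
from scipy.spatial.transform import Rotation as R
import sys
c=dict(np.load('pics/%s.npz'%sys.argv[1]));P=pts(c);ok=c['z_map']>0
L=(P-O)@np.stack([xs,ys,zs],1)*1000
hsv=cv2.cvtColor(c['pixels'],cv2.COLOR_RGB2HSV).astype(int);H,S,V=np.moveaxis(hsv,-1,0)
blue=(H>105)&(H<130)&(S>110)
m=ok&blue&(abs(L[...,2])<9)&(abs(L[...,1])<10)&(L[...,0]<60);l=L[m]
print('stripe n',len(l),'x',l[:,0].min().round(1),l[:,0].max().round(1),'ymed',np.median(l[:,1]).round(2),'fit',np.polyfit(l[:,0],l[:,1],1).round(4),'z fit',np.polyfit(l[:,0],l[:,2],1).round(4))
m=ok&(S<80)&(V<150)&(abs(L[...,0])<85)&(abs(L[...,1])<24)&(L[...,2]>6)&(L[...,2]<16)
for x0 in range(-80,60,10):
    q=m&(L[...,0]>=x0)&(L[...,0]<x0+10);y=L[q][:,1]
    if len(y)>5:print(' rim x',x0,len(y),'y',np.percentile(y,[2,98]).round(1),'inner',y[y<0].max(initial=-99).round(1),y[y>0].min(initial=99).round(1),'x',np.percentile(L[q][:,0],[2,98]).round(1))
o=get_obs();T=R.from_quat(np.roll(o['eef_rot'],-1)).as_matrix()
t=(P-o['eef_pos'])@T*1000  # tool frame
b=ok&(abs(t[...,1])<16)&(t[...,2]>-30)&(t[...,2]<30)&(abs(t[...,0])<110);q=t[b]
print('bar n',len(q),'tool x',np.percentile(q[:,0],[1,99]).round(1),'y',np.percentile(q[:,1],[1,99]).round(1))
for x0 in range(-90,60,6):
    w=q[(q[:,0]>=x0)&(q[:,0]<x0+6)]
    if len(w)>20:print(x0,len(w),'y',np.percentile(w[:,1],[2,98]).round(1),'z',np.percentile(w[:,2],[2,50,98]).round(1))
tc=(o['eef_pos']-O)@np.stack([xs,ys,zs],1)*1000;print('TCP in slot',tc.round(1))
E
python3 rel.py w3
```

```text
stripe n 578 x -69.3 27.6 ymed 0.27 fit [0.0052 0.3863] z fit [-4.0000e-04  2.9765e+00]
 rim x -80 238 y [-19.4  18.2] inner -0.0 1.0 x [-77.9 -70.7]
 rim x -70 104 y [-19.5  18.5] inner -14.1 14.0 x [-69.7 -60.1]
 rim x -60 88 y [-18.7  18.7] inner -14.2 14.2 x [-59.2 -50.5]
 rim x -50 90 y [-18.8  17.9] inner -14.3 13.5 x [-49.5 -40.5]
 rim x -40 90 y [-18.9  18.2] inner -14.4 13.5 x [-39.7 -30.5]
 rim x -30 88 y [-19.1  18.4] inner -14.5 13.8 x [-29.6 -20.3]
 rim x -20 82 y [-19.3  18.6] inner -13.5 14.0 x [-19.5 -10.7]
 rim x -10 83 y [-19.3  18.9] inner -14.7 14.1 x [-9.9 -0.2]
 rim x 0 65 y [-18.4  18. ] inner -14.8 14.3 x [0.7 9.6]
 rim x 10 73 y [-18.5  18.2] inner -13.7 13.7 x [10.5 19.6]
 rim x 20 40 y [-18.6  18.4] inner -13.8 13.7 x [20.5 24.9]
bar n 6548 tool x [-52.3  28.6] y [-14.7  14.7]
-54 252 y [-10.6  10.4] z [-18.4 -17.3 -16.3]
-48 305 y [-10.4  10.8] z [-18.4 -17.4 -16.2]
-42 320 y [-10.4  10.7] z [-18.4 -17.3 -16.3]
-36 340 y [-10.3  10.5] z [-18.2 -17.3 -16.1]
-30 331 y [-10.8  10.4] z [-18.2 -17.2 -15.9]
-24 357 y [-10.2  10.7] z [-18.4 -17.2 -16. ]
-18 365 y [-10.2  10.3] z [-20.4 -17.2 -16. ]
-12 406 y [-10.3  10.4] z [-26.5 -17.2 -16.1]
-6 422 y [-10.3  10.3] z [-24.9 -17.1 -15.9]
0 449 y [-10.3  10.3] z [-29.2 -17.1 -15.9]
6 983 y [-15.6  15.7] z [-29.3 -17.   -5.4]
12 457 y [-10.5  10.4] z [-18.  -17.  -15.6]
18 476 y [-10.8  10.6] z [-18.  -16.9 -15.6]
24 1070 y [-10.4  10.3] z [-17.7 -11.5   8.2]
TCP in slot [ -4.3  -2.2 180. ]
```

carry_out:
  plan:
    - [[-0.012,0.005,-0.008,0,0,0,0],[-0.025,0.01,-0.0174,0,0,0,0],[-0.01,0.005,-0.042,0,0,0,0],[0.01,-0.001,-0.074,0,0,0,0],[0.03,-0.007,-0.106,0,0,0,0]]

```text
time_s: 9.67
eef_pos: [0.5074, -0.3009, 0.1135]
eef_rot: [0.281, 0.141, 0.948, -0.044]
wrist_force: [0.1, -1.4, -1.0]
opening: 0.245
grasp_force: 60.0
```

carry_out:
  plan:
    - [[0.0074,-0.0024,-0.012,0,0,0,0],[0.0074,-0.0024,-0.012,0,0,0,0],[0.0074,-0.0024,-0.012,0,0,0,0],[0.0074,-0.0024,-0.012,0,0,0,0],[0.0074,-0.0024,-0.012,0,0,0,0]]

```text
time_s: 10.08
eef_pos: [0.5134, -0.3032, 0.1023]
eef_rot: [0.282, 0.141, 0.948, -0.044]
wrist_force: [-0.3, -0.6, -1.6]
opening: 0.237
grasp_force: 59.9
```

```bash
python3 - <<'E'
from h import *
for n,f in(('wrist','w4'),('scene','s4'),('top','t4')):shot(n,f)
a=cv2.imread('pics/w4.png');b=cv2.resize(cv2.imread('pics/s4.png')[130:262,60:236],(288,216),interpolation=2);v=np.zeros((384,800,3),np.uint8);v[:,:512]=a;v[:216,512:]=b;cv2.imwrite('pics/v4.png',v)
E
python3 rel.py w4
```

```text
stripe n 369 x -69.9 -45.9 ymed 0.14 fit [0.0058 0.1656] z fit [-0.0043  2.7715]
 rim x -80 585 y [-19.   18.5] inner -0.6 0.1 x [-78.1 -70.3]
 rim x -70 234 y [-19.2  18.8] inner -13.6 13.3 x [-69.6 -60.3]
 rim x -60 223 y [-19.5  18.5] inner -13.6 13.3 x [-59.8 -50.4]
 rim x -50 166 y [-19.1  18.8] inner -13.7 13.5 x [-49.6 -40.4]
 rim x -40 104 y [-19.5  19.1] inner -14.8 16.6 x [-40.  -30.5]
 rim x -30 74 y [-19.2  18.8] inner -16.4 17.7 x [-29.8 -20.4]
 rim x -20 39 y [-19.1  18.9] inner -16.0 18.0 x [-19.8 -14.6]
 rim x 40 10 y [-16.6  18.4] inner -16.5 18.2 x [44.5 49.1]
 rim x 50 35 y [-17.9  19.5] inner -16.6 17.7 x [50.8 59.7]
bar n 6576 tool x [-50.   31.2] y [-14.7  14.7]
-54 157 y [-9.4 10.6] z [-17.2 -16.1 -15.1]
-48 300 y [-9.9 11.1] z [-17.2 -16.2 -15.1]
-42 307 y [-9.7 11.5] z [-17.3 -16.2 -15.3]
-36 324 y [-9.6 11.3] z [-17.5 -16.3 -15.1]
-30 334 y [-10.   11.1] z [-17.5 -16.3 -15.1]
-24 358 y [-9.4 11.6] z [-17.4 -16.3 -15.1]
-18 364 y [-9.3 11. ] z [-17.6 -16.3 -15.3]
-12 388 y [-9.4 11.2] z [-26.8 -16.5 -15.4]
-6 416 y [-9.4 11.2] z [-25.2 -16.5 -15.2]
0 441 y [-9.5 11.2] z [-29.1 -16.6 -15.2]
6 1018 y [-15.6  15.6] z [-29.3 -16.7  -4.7]
12 430 y [-9.4 11.5] z [-17.5 -16.3 -14.8]
18 470 y [-9.4 11.5] z [-17.6 -16.4 -15.2]
24 498 y [-9.7 11.5] z [-17.6 -16.5 -15.2]
30 771 y [-9.3 11.2] z [-16.8  -6.2   8.7]
TCP in slot [-32.4  -0.3  61.5]
```

View pics/v4.png

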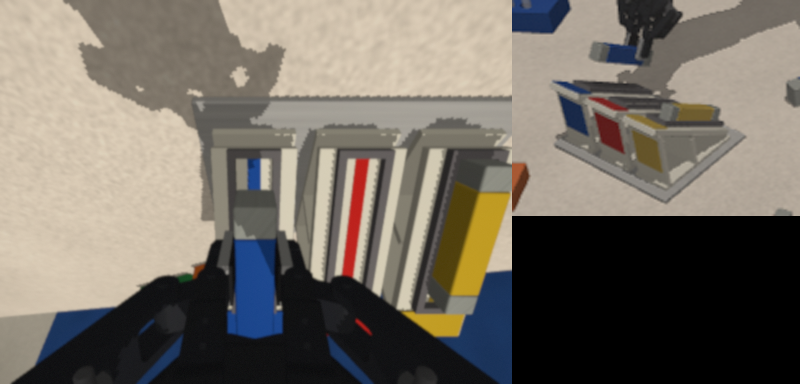

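The bar is lined up above the blue slot, with its lower end at (255,215) and the slot's lower end at (255,165). I'll lower it along the slot's normal with small corrections.

carry_out:
  plan:
    - [[0.004,-0.0015,-0.008,0,0,0,0],[0.009,-0.003,-0.016,0,0,0,0],[0.014,-0.0047,-0.025,0,0,0,0],[0.0182,-0.0063,-0.0329,0,0,0,0],[0.0182,-0.0063,-0.0329,0,0,0,0]]

```text
time_s: 10.65
eef_pos: [0.5308, -0.309, 0.0669]
eef_rot: [0.28, 0.142, 0.948, -0.043]
wrist_force: [-1.5, 0.5, -2.3]
opening: 0.244
grasp_force: 59.9
```

carry_out:
  plan:
    - [[0.0008,-0.0002,-0.0012,0,0,0,0],[0.0015,-0.0004,-0.0024,0,0,0,0],[0.0022,-0.0007,-0.0036,0,0,0,0],[0.003,-0.0009,-0.0048,0,0,0,0],[0.0036,-0.0011,-0.0059,0,0,0,0]]

```text
time_s: 11.07
eef_pos: [0.5346, -0.3103, 0.0619]
eef_rot: [0.281, 0.142, 0.948, -0.043]
wrist_force: [0.5, 0.6, -2.9]
opening: 0.238
grasp_force: 59.9
```

carry_out:
  plan:
    - [[0.0002,-0.0001,-0.0004,0,0,0,0],[0.0005,-0.0001,-0.0008,0,0,0,0],[0.0008,-0.0002,-0.0013,0,0,0,0],[0.001,-0.0003,-0.0017,0,0,0,0],[0.001,-0.0003,-0.0017,0,0,0,0]]

```text
time_s: 11.48
eef_pos: [0.5351, -0.3103, 0.0605]
eef_rot: [0.281, 0.142, 0.948, -0.043]
wrist_force: [-14.4, 4.2, 13.1]
opening: 0.243
grasp_force: 62.8
```

```bash
python3 - <<'E'
from h import *
for n,f in(('wrist','w5'),('scene','s5')):shot(n,f)
print(get_obs()['wrist_force'],get_obs()['torque'])
E
python3 rel.py w5 | grep -v ' rim x [0-6]'
```

```text
[-14.18290917   5.21779893  13.67163251] [0.50309967 0.91425779 0.08581488]
stripe n 64 x -69.4 -66.4 ymed 0.21 fit [ 0.3345 22.9104] z fit [ -0.3117 -18.1172]
 rim x -80 992 y [-18.9  18.7] inner -0.1 0.5 x [-78.2 -70.5]
 rim x -70 617 y [-19.3  18.9] inner -0.1 0.5 x [-69.6 -60.2]
 rim x -60 347 y [-19.4  18.9] inner -13.6 13.3 x [-59.8 -50.2]
 rim x -50 252 y [-19.3  19.2] inner -13.5 13.3 x [-49.8 -41. ]
 rim x -40 6 y [-19.6 -18.4] inner -18.3 99.0 x [-39.7 -38.1]
bar n 16489 tool x [-57.5 109.1] y [-15.6  15.6]
-72 44 y [-15.4  15.8] z [ 2.7  3.9 12.1]
-66 75 y [-15.9  15.6] z [ 2.7  3.7 11.9]
-60 72 y [-15.7  15.5] z [2.9 4.  9.8]
-54 197 y [-15.5  15.9] z [-17.1 -15.9  10. ]
-48 339 y [-14.1  14.5] z [-17.4 -16.3  11.1]
-42 325 y [-9.9 12.6] z [-17.4 -16.4  -5.5]
-36 317 y [-10.   10.9] z [-17.4 -16.3 -15.1]
-30 344 y [-9.9 10.9] z [-17.4 -16.4 -15. ]
-24 341 y [-10.1  10.9] z [-17.5 -16.4 -15.2]
-18 370 y [-9.8 10.8] z [-17.5 -16.3 -15.1]
-12 382 y [-9.7 10.9] z [-26.5 -16.4 -15.5]
-6 420 y [-9.7 10.9] z [-25.2 -16.5 -15.2]
0 453 y [-9.7 10.9] z [-29.1 -16.4 -15.2]
6 1041 y [-15.6  15.6] z [-29.2 -16.4   4.7]
12 590 y [-15.4  15.4] z [-25.2 -16.    8. ]
18 593 y [-15.1  15.3] z [-17.4 -16.1  11.4]
24 672 y [-15.3  15.1] z [-17.5 -16.   12.4]
30 1165 y [-14.6  14.8] z [-16.7  -0.3  12.3]
36 617 y [-15.4  15.3] z [ 2.4  3.7 29.7]
42 918 y [-15.3  15.3] z [ 3.1 19.3 29.7]
48 558 y [-15.4  15.2] z [23.1 25.3 28.5]
54 477 y [-15.4  15.3] z [24.5 27.  29.3]
TCP in slot [-35.5  -0.4  14.1]
```

There is about 20 N along the floor normal, and the bar bottom measures at floor level, so it is seated. I'll ease off slightly and release.

carry_out:
  plan:
    - [[-0.0003,0.0001,0.0004,0,0,0,0],[-0.0003,0.0001,0.0004,0,0,0,0.3],[-0.0003,0.0001,0.0004,0,0,0,0.4],[-0.0003,0.0001,0.0004,0,0,0,0.55],[-0.0003,0.0001,0.0004,0,0,0,0.55]]

```text
time_s: 12.0
eef_pos: [0.5354, -0.3105, 0.0603]
eef_rot: [0.281, 0.142, 0.948, -0.043]
wrist_force: [-0.5, 0.1, -0.3]
opening: 0.55
grasp_force: 0.0
```

carry_out:
  plan:
    - [[0,0,0,0,0,0,0.55],[-0.005,0.0016,0.0084,0,0,0,0.55],[-0.0156,0.0048,0.025,0,0,0,0.55],[-0.0312,0.0097,0.05,0,0,0,0.55],[-0.05,0.0155,0.08,0,0,0,0.55]]

```text
time_s: 12.42
eef_pos: [0.4842, -0.2938, 0.1392]
eef_rot: [0.279, 0.142, 0.949, -0.042]
wrist_force: [1.2, -0.1, -0.4]
opening: 0.55
grasp_force: 0.0
```

carry_out:
  plan:
    - [[-0.015,0.0048,0.025,0,0,0,0.55],[-0.03,0.0096,0.05,0,0,0,0.55],[-0.045,0.0144,0.075,0,0,0,0.55],[-0.055,0.018,0.095,0,0,0,0.55],[-0.055,0.018,0.095,0,0,0,0.55]]

```text
time_s: 12.83
eef_pos: [0.4304, -0.2784, 0.2403]
eef_rot: [0.283, 0.141, 0.948, -0.046]
wrist_force: [0.2, -0.6, 1.6]
opening: 0.551
grasp_force: 0.0
```

```bash
python3 - <<'E'
from slot import *
for n,f in(('wrist','w6'),('scene','s6'),('top','t6')):c=shot(n,f)
a=cv2.resize(cv2.imread('pics/t6.png')[70:280,180:450],(520,404));b=cv2.resize(cv2.imread('pics/s6.png')[130:262,60:236],(280,210),interpolation=2)
w=cv2.resize(cv2.imread('pics/w6.png'),(259,194));v=np.zeros((404,800,3),np.uint8);v[:,:520]=a;v[:210,520:]=b;v[210:,520:779]=w;cv2.imwrite('pics/v6.png',v)
for f in('w6','t6'):
    c=dict(np.load('pics/%s.npz'%f));P=pts(c);L=(P-O)@np.stack([xs,ys,zs],1)*1000
    q=L[(c['z_map']>0)&(abs(L[...,1])<14)&(abs(L[...,0])<72)&(L[...,2]>22)&(L[...,2]<45)]
    print(f,len(q),[np.percentile(q[:,i],[1,50,99]).round(1) for i in range(3)],np.polyfit(q[:,0],q[:,2],1).round(4))
print(get_obs()['wrist_force'],get_obs()['opening'])
E
```

```text
w6 1581 [array([-71.1, -17.6,  45.4]), array([-10.6,  -0.2,  10.9]), array([28.3, 30.4, 32. ])] [2.00000e-04 3.03409e+01]
t6 347 [array([-67.8,  -6.4,  50.4]), array([-11.8,  -0.1,  10.6]), array([23. , 30.4, 37. ])] [-4.70000e-03  3.02534e+01]
[ 0.15124073  0.21228598 -0.67148671] 0.5491937609645342
```

View pics/v6.png

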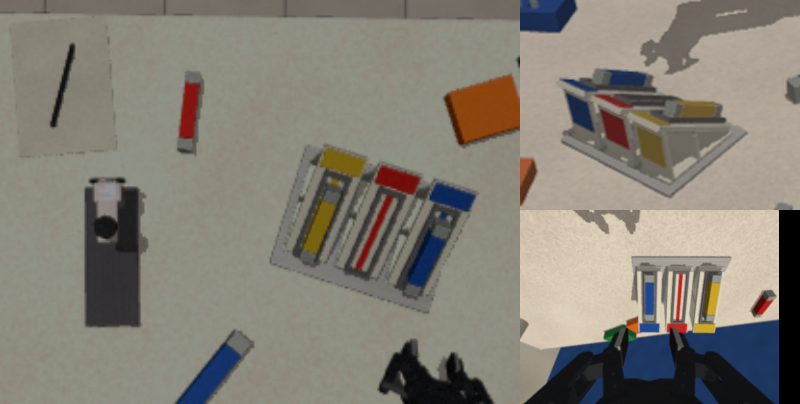

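The picture shows the blue bar flat in the blue slot at (428,255), resting against the lower rim. Its top is 27.4 mm above the floor and parallel to it. Nothing else has moved and the gripper is clear.

```bash
python3 -c "
from bench import *
print(hand_in())"
```

```text
the job is handed in; nothing more can be done
None
```

The gauge was pressed onto the bar, held for over half a second and let spring back; then the blue bar was drawn out and laid flat on the blue slot's floor, and the job is handed in at about 13 s of the 51 s allowed.

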